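# Put the pastry tubes back on their stand by size

## Task

The four steel pastry tubes have dried on the worktop: put them back on their wooden stand in order of size, thinnest in the narrowest V-groove through to thickest in the widest. Lay each one level across both rails so that it is cradled in its own groove and sticks out about equally at both sides, and let go of it. Leave the spice jar, the salt shaker and the garlic where they are.

Things in the scene. Friction and masses are not known exactly. Their poses are not given: they have to be found in the camera images.
- stand: Fixed beech stand: two rails 293 mm long, 16 mm thick, tops 50 mm above the worktop, with four pairs of graded 90-degree V-grooves. Origin on the worktop, midway between the rails and between the outer grooves; y runs along the rails to the widest groove, x across, as the tubes lie. Rail middles are 72 mm apart at the narrowest groove, 108 at the widest. Stretchers 23 mm high join the rail ends.
- tube_thin: Thinnest of four steel pastry tubes: 20 mm in diameter, 114 mm long, about 60 g, lying on the worktop; it can roll. Origin at its centre on its axis, x along the tube. Grip it across the outside, not in the bore. Its groove is 24 mm wide at the mouth, at y = -107.5 mm in the stand's frame; seated there its axis is 52 mm above the worktop and a neighbouring tube is 38 mm away, side to side.
- tube_narrow: Second thinnest of four steel pastry tubes: 29 mm in diameter, 124 mm long, about 74 g, lying on the worktop; it can roll. Origin at its centre on its axis, x along the tube. Grip it across the outside, not in the bore. Its groove is 37 mm wide at the mouth, at y = -45 mm in the stand's frame; seated there its axis is 52 mm above the worktop and a neighbouring tube is 38 mm away, side to side.
- tube_wide: Second thickest of four steel pastry tubes: 38 mm in diameter, 136 mm long, about 87 g, lying on the worktop; it can roll. Origin at its centre on its axis, x along the tube. Grip it across the outside, not in the bore. Its groove is 50 mm wide at the mouth, at y = 26.5 mm in the stand's frame; seated there its axis is 52 mm above the worktop and a neighbouring tube is 38 mm away, side to side.
- tube_thick: Thickest of four steel pastry tubes: 48 mm in diameter, 150 mm long, about 102 g, lying on the worktop; it can roll. Origin at its centre on its axis, x along the tube. Grip it across the outside, not in the bore. Its groove is 64 mm wide at the mouth, at y = 107.5 mm in the stand's frame; seated there its axis is 52 mm above the worktop and a neighbouring tube is 38 mm away, side to side.
- spice_jar: Spice jar with a red cap, 45 mm in diameter, 106 mm tall, upright; origin at the centre of its underside. Loose, no part of the job: leave it where it is.
- salt: Salt shaker with a grey top, 44 mm in diameter, 90 mm tall, upright; origin at the centre of its underside. Loose, no part of the job: leave it where it is.
- garlic_bulb: Garlic bulb, about 60 mm across and 58 mm high; origin at the centre of its underside. Loose, no part of the job: leave it where it is.
Mind the look-alikes: they are no part of the job. What is shaped like the tube_thin but pink or yellow is not meant.

How it is judged (in metres and radians):
At the end, for the whole second after the job is handed in: Each of the four tubes lies at rest in the groove of its size: its centre within 8 mm of the groove's line along the stand and within 12 mm of the middle between the rails, its axis 47 to 57 mm above the worktop and within 0.1 rad of the groove's direction; nothing is held (y of tube_thin in the frame of stand between -0.1155 and -0.0995 m and x of tube_thin in the frame of stand between -0.012 and 0.012 m and z of tube_thin in the frame of stand between 0.047 and 0.057 m and angle between the x axis of each of tube_thin, tube_narrow, tube_wide, tube_thick and the x axis of stand, either way round below 0.1 rad and linear speed of each of tube_thin, tube_narrow, tube_wide, tube_thick below 0.02 m/s and angular speed of each of tube_thin, tube_narrow, tube_wide, tube_thick below 0.2 rad/s and y of tube_narrow in the frame of stand between -0.053 and -0.037 m and x of tube_narrow in the frame of stand between -0.012 and 0.012 m and z of tube_narrow in the frame of stand between 0.047 and 0.057 m and y of tube_wide in the frame of stand between 0.0185 and 0.0345 m and x of tube_wide in the frame of stand between -0.012 and 0.012 m and z of tube_wide in the frame of stand between 0.047 and 0.057 m and y of tube_thick in the frame of stand between 0.0995 and 0.1155 m and x of tube_thick in the frame of stand between -0.012 and 0.012 m and z of tube_thick in the frame of stand between 0.047 and 0.057 m); the robot touches nothing.
It fails at once if the spice jar is pushed away or knocked over (distance of spice_jar from where it was at the start of the episode above 0.025 m or angle between spice_jar's own z axis and vertical above 0.6 rad).
It fails at once if the salt is pushed away or knocked over (distance of salt from where it was at the start of the episode above 0.025 m or angle between salt's own z axis and vertical above 0.6 rad).
It fails at once if the garlic bulb is pushed away or knocked over (distance of garlic_bulb from where it was at the start of the episode above 0.025 m or angle between garlic_bulb's own z axis and vertical above 0.6 rad).
It also fails if it takes over 112 s, if anything falls off the work surface, if the arm or the gripper's body presses on something with over 40 N, if the wrist force passes 120 N, or if a joint passes its speed limit or range.

## Robot

A 6-joint arm with a two-finger parallel gripper is mounted at the origin on a cart in front of the work surface, level with it; the furniture and walls round the work are solid. World frame = base frame: x ahead of the robot, y to its left, z up, the work surface at z = 0. Lengths are in mm, angles in rad, forces in N, time in s.
With the tool pointing down it reaches from about 400 to 925 mm from the base axis. Payload 12.5 kg.
Tool frame: the origin (TCP) lies at the very end of the fingers, on their centre line; the grasp point (between the pads) lies 19 mm behind it; z points along the fingers, y is the direction in which the jaws open and shut (so a half turn about z gives the same grasp; the last joint's range is limited). The gripper opens to 95 mm and grips with 3 to 60 N. Pads are 20 mm wide; open, the fingers measure 119 mm over their backs; the gripper's body (75 mm by 180 mm) begins 59 mm behind the grasp point.
Start: joints at [-1.238, 0.491, 1.559, -0, 1.092, -0.106], TCP at [265.559, -565.799, 184.161] pointing down, gripper open.
Joint ranges: [-3.1, 3.1], [-0.84, 2.19], [0.05, 2.79], [-1.13, 4.28], [0.06, 2.93], [-2.69, 2.69]. Speed limits (rad/s): [2.22, 2.22, 2.79, 3.14, 3.14, 3.14].

## Interface

Orientations are given as [roll, pitch, yaw] about the fixed x, y, z axes, in that order (R = Rz(yaw) Ry(pitch) Rx(roll)).
In Python, from cell import env gives the robot as it stands.
- The arm moves only by the shell command python3 -m pendant 'ROWS'. ROWS is JSON, a list that holds one entry, the list of rows, each a list of 5 numbers: the opening, from 0 (shut) to 1 (fully open), then the shift along the tool's x, y, z in m, then the turn about the tool's z in rad. A call has exactly 8 rows; each row is the pose to reach, as a shift and turn from the pose commanded when the call began, along the tool's axes at that moment; what a row does not reach only later rows make up. A row lasts 1/10 s, in which the tool goes at most 50 mm and 8.59 degrees, less where a joint would pass 70% of its speed; a pose out of reach is approached as far as the arm can. A call with a gripper value outside its range is refused whole. The fingers move at their own pace and stop on an object; the grip force is fixed at half the most. Time passes only in rows, so rows that repeat a pose let the fingers close, or fill a call up. It gives the time, the measured TCP pose, the force and the opening at its end, in the units of the state.
- env.state(): the state, without advancing time (a new reading comes with each control period).
- env.read_camera(name): name is "scene" or "top"; returns a dict with "image" (384x512x3 uint8, blue, green, red), "range_z" (384x512 float32, mm along the optical axis (not along the pixel's ray), 0 where there is no reading), "fx", "fy", "cx", "cy" (pixels), "rvec" (rotation vector, rad) and "tvec" (3), from world to camera coordinates, as OpenCV has them. Camera axes: x right, y down, z forward; pixel columns grow to the right and rows downward; lengths in mm; the calibration is good to about 2 mm. A picture is of the moment at which its call begins.
- env.job_done(): hands the job in, once; it reports no verdict.
The state is a dict: "t": time; "joints": joint angles; "qvel": joint speeds; "tau": joint torques, N m; "eef_pos": TCP position; "tcp_rot": TCP orientation; "ft_force": force on the tool from outside, world axes, zero at the start; "moment": the same for the moment, N m; "opening": opening from 0.0 (shut) to 1.0 (fully open).
Only numpy, scipy, OpenCV 4.12 (cv2) and the standard library are available. Lean on these libraries where they do the work, as an engineer would, in place of code of your own. Each camera call takes 0.05 s, during which the arm holds its last target. There are 200 camera calls.

## Working session

There is one attempt and no reset: what is moved stays moved. The work goes in short steps, Python scripts to look and compute and a shell command to move; the robot and the scene stay as the last step left them, time stands still between calls to the robot, and variables do not carry over. Pictures are saved under pics/ and viewed, about 12 in all and at most 16, crops included, and the job is handed in when it is done.

```bash
mkdir -p pics; ls
python3 - <<'E'
from cell import env
import cv2,numpy as np
print(env.state())
for n in("scene","top"):
    c=env.read_camera(n); cv2.imwrite(f"pics/{n}0.png",c["image"]); np.save(f"pics/{n}0.npy",c,allow_pickle=True)
    R=cv2.Rodrigues(np.array(c["rvec"],float))[0]; print(n,c["fx"],c["cx"],c["cy"],(-R.T@np.array(c["tvec"]).ravel()).round(), R.round(2).tolist())
E
```

```text
pics
{'t': 0.0, 'joints': array([-1.23762402e+00,  4.91582142e-01,  1.55946038e+00, -1.65596044e-05,
        1.09169983e+00, -1.05581148e-01]), 'qvel': array([ 1.03578030e-03,  1.09821630e-04,  1.06816084e-04, -9.57225064e-05,
        1.89599654e-03,  6.66737549e-04]), 'tau': array([-1.52541033e-03, -6.12652159e+01, -2.58180910e+01,  6.90798112e-02,
        4.82906832e-02, -7.32692388e-05]), 'eef_pos': array([ 265.44073978, -565.51818604,  183.54397616]), 'tcp_rot': array([-3.14044781e+00, -1.06556197e-04,  4.38761033e-01]), 'ft_force': array([-0.29970707,  0.56611498,  0.15341144]), 'moment': array([0.00264815, 0.02137367, 0.05275728]), 'opening': 1.002685527466059}
scene 416.97216711859494 261.83449994616575 190.57469604228768 [ 773. -853.  521.] [[0.97, 0.23, 0.02], [0.11, -0.4, -0.91], [-0.2, 0.89, -0.41]]
top 363.42048292899807 255.58669554261422 190.52673034720507 [489.  96. 941.] [[0.02, -1.0, -0.03], [-1.0, -0.02, -0.04], [0.04, 0.04, -1.0]]
```

View pics/top0.png

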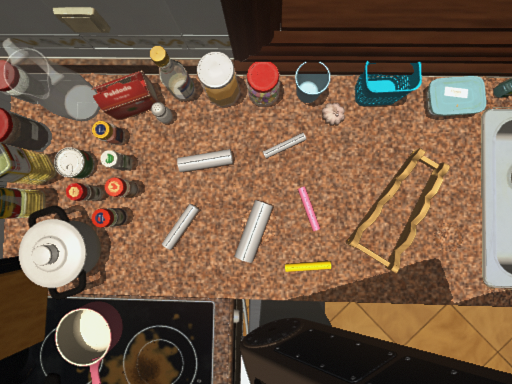

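View pics/scene0.png

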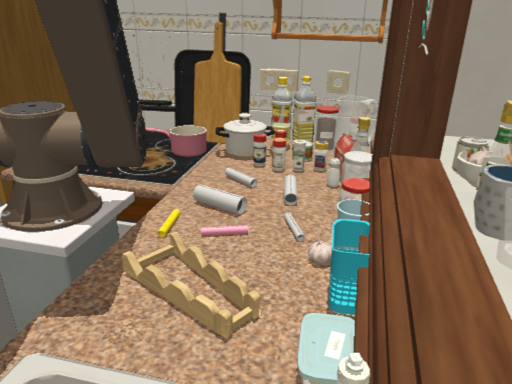

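The top view shows the tubes at about px (284,145) thin, (180,227) narrow, (205,160) wide and (254,231) thick. The stand is near (400,210), and the pink and yellow look-alikes are at (309,208) and (307,267). The scene view agrees with this. Next I measure.

```bash
cat > h.py <<'E'
import numpy as np,cv2
from cell import env
def world(c):
    R=cv2.Rodrigues(np.array(c["rvec"],float))[0]; t=np.array(c["tvec"],float).ravel()
    v,u=np.mgrid[:384,:512]; z=c["range_z"].astype(float)
    P=np.stack([(u-c["cx"])/c["fx"]*z,(v-c["cy"])/c["fy"]*z,z],-1)
    return (P-t)@R
def ray(c,uv,h):
    R=cv2.Rodrigues(np.array(c["rvec"],float))[0]; o=-R.T@np.array(c["tvec"],float).ravel()
    d=R.T@np.array([(uv[0]-c["cx"])/c["fx"],(uv[1]-c["cy"])/c["fy"],1]); return o+d*(h-o[2])/d[2]
def tubes(c,boxes):
    hsv=cv2.cvtColor(c["image"],cv2.COLOR_BGR2HSV); W=world(c)
    m0=(hsv[...,1]<50)&(hsv[...,2]>90)
    for n,(u0,v0,u1,v1,r) in boxes.items():
        m=np.zeros(m0.shape,np.uint8); m[v0:v1,u0:u1]=m0[v0:v1,u0:u1]
        m=cv2.morphologyEx(m,cv2.MORPH_CLOSE,np.ones((3,3)))
        k=max(cv2.findContours(m,0,2)[0],key=cv2.contourArea)
        (a,b),s,_=cv2.minAreaRect(k); bp=cv2.boxPoints(((a,b),s,_))
        e=sorted(bp.tolist(),key=lambda p:np.hypot(p[0]-bp[0][0],p[1]-bp[0][1]))
        p1=(np.array(e[0])+e[1])/2;p2=(np.array(e[2])+e[3])/2
        A,B=ray(c,p1,r),ray(c,p2,r); ce=(A+B)/2; ax=B-A
        mm=np.zeros_like(m);cv2.drawContours(mm,[k],-1,1,-1); zz=W[mm>0]; zz=zz[np.isfinite(zz[:,2])]
        print(n,"uv",round(a),round(b),"c",ce[:2].round(1),"len",np.linalg.norm(ax).round(),"ang",np.arctan2(ax[1],ax[0]).round(3),"z95",np.percentile(zz[:,2],95).round(1),"cloud",np.median(zz,0).round(1))
B0={"thin":(255,125,315,165,10),"narrow":(155,198,205,255,14.5),"wide":(168,142,240,178,19),"thick":(228,192,282,270,24)}
E
python3 - <<'E'
from h import *
c=np.load("pics/top0.npy",allow_pickle=True).item()
tubes(c,B0)
W=world(c); hsv=cv2.cvtColor(c["image"],cv2.COLOR_BGR2HSV)
print("table z",np.median(W[200:260,300:340,2]), "stand hsv",hsv[185,378],hsv[180,435])
x=W[140:285,335:455]; m=(x[...,2]>25)&(x[...,2]<70)
v,u=np.nonzero(m); P=x[m]; print(len(P),P.min(0),P.max(0))
np.save("pics/stand.npy",P)
big=cv2.resize(c["image"][140:285,335:455],None,fx=5,fy=4.1*5/4.1,interpolation=cv2.INTER_CUBIC)
h=np.clip((x[...,2])*4,0,255).astype(np.uint8)
cv2.imwrite("pics/stand.png",cv2.resize(cv2.hconcat([c["image"][140:285,335:455],cv2.applyColorMap(h,cv2.COLORMAP_JET)]),None,fx=3.3,fy=3.3,interpolation=cv2.INTER_NEAREST))
# objects heights
for n,p in {"garlic":(333,113),"salt":(162,112),"jar?":(115,187)}.items(): print(n,W[p[1],p[0]].round())
E
```

```text
thin uv 284 145 c [648.   57.5] len 116.0 ang -1.112 z95 22.0 cloud [646.4  58.3  18.5]
narrow uv 180 227 c [433.3 321. ] len 128.0 ang -0.589 z95 30.5 cloud [435.  317.7  26.8]
wide uv 204 160 c [603.6 261.9] len 141.0 ang -1.386 z95 39.5 cloud [601.8 258.7  35.1]
thick uv 253 231 c [426.3 132.5] len 155.0 ang -0.337 z95 49.1 cloud [427.7 131.6  44.7]
table z 0.08747862176063462 stand hsv [ 12 117 142] [ 17 145  88]
2011 [ 336.99391175 -340.02707623   25.01060971] [ 640.60451928 -101.07167822   54.07903322]
garlic [722. -60.  49.]
salt [712. 357.  80.]
jar? [527. 454. 106.]
```

View pics/stand.png

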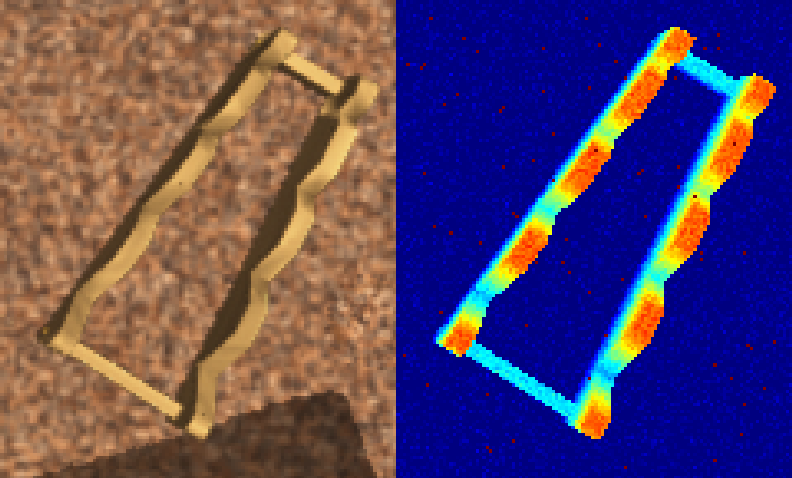

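The stand's wide end is at lower left, and the depth image shows the grooves clearly. I fit the frame from the rail tops and groove gaps.

```bash
cat > st.py <<'E'
from h import *
def stand(P):
    T=P[(P[:,2]>46.5)&(P[:,2]<54)][:,:2]
    (cx,cy),s,ang=cv2.minAreaRect(T.astype(np.float32))
    m=T.mean(0); _,_,V=np.linalg.svd(T-m); a=V[0]; a*=np.sign(-a[0]) # towards wide end (near robot)
    for _ in range(5):
        b=np.array([a[1],-a[0]]) # x dir: x cross y = z
        s=(T-m)@a; t=(T-m)@b
        f=[np.polyfit(s[k],t[k],1) for k in (t>0,t<0)]
        sl=(f[0][0]+f[1][0])/2; a=a+sl*b; a/=np.linalg.norm(a)
    b=np.array([a[1],-a[0]]); s=(T-m)@a; t=(T-m)@b
    mid=(f[0][1]+f[1][1])/2
    print("slopes",f[0][0],f[1][0],"sep at mean",f[0][1]-f[1][1])
    offs=[]
    for k in (t>0,t<0):
        ss=np.sort(s[k]); g=np.diff(ss); i=np.sort(np.argsort(g)[-4:])
        c=(ss[i]+ss[i+1])/2; print("grooves",c.round(1),"w",g[i].round(1),"ends",ss[[0,-1]].round(1))
        offs.append((c-np.array([-107.5,-45,26.5,107.5])))
    print(np.round(offs,1)); o=np.mean(offs)
    O=m+a*o+b*mid
    print("origin",O.round(1),"yaxis ang",np.arctan2(a[1],a[0]).round(4),"xaxis",np.arctan2(b[1],b[0]).round(4))
    for n,y in zip(("thin","narrow","wide","thick"),(-107.5,-45,26.5,107.5)): print(n,(O+a*y).round(1))
if __name__=="__main__": stand(np.load("pics/stand.npy"))
E
python3 st.py
python3 - <<'E'
from h import *
c=np.load("pics/scene0.npy",allow_pickle=True).item(); W=world(c)
P=W[235:335,115:265].reshape(-1,3); P=P[(P[:,2]>25)&(P[:,2]<70)]
from st import stand; stand(P)
B={"thin":(280,208,308,245,10),"narrow":(220,163,260,190,14.5),"wide":(280,170,302,210,19),"thick":(188,180,250,218,24)}
tubes(c,B)
E
```

```text
slopes 0.08477368285308541 -0.08477368285212032 sep at mean 88.38796469912407
grooves [-99.2 -34.7  34.6 117.2] w [14.4 28.  42.4 54.3] ends [-126.7  161.9]
grooves [-99.  -36.9  35.7 115.9] w [13.9 26.2 42.3 57.4] ends [-127.2  163.7]
[[ 8.3 10.3  8.1  9.7]
 [ 8.5  8.1  9.2  8.4]]
origin [ 501.4 -236.3] yaxis ang 2.6037 xaxis 1.0329
thin [ 593.7 -291.4]
narrow [ 540.1 -259.3]
wide [ 478.7 -222.7]
thick [ 409.1 -181.2]
slopes 0.08351533104065306 -0.0835153310228816 sep at mean 83.82631701546153
grooves [-73.5 -11.4  59.6 140.7] w [17.4 33.7 45.7 58.5] ends [-100.7  178.7]
grooves [-74.  -10.4  59.5 139.8] w [20.4 33.4 44.5 58.6] ends [-101.5  187.2]
[[34.  33.6 33.1 33.2]
 [33.5 34.6 33.  32.3]]
origin [ 502.3 -238.7] yaxis ang 2.6048 xaxis 1.034
thin [ 594.7 -293.7]
narrow [ 541.  -261.7]
wide [ 479.5 -225.2]
thick [ 409.9 -183.7]
thin uv 294 226 c [648.3  57.4] len 140.0 ang -1.122 z95 19.0 cloud [651.1  44.1  15.9]
narrow uv 241 177 c [434.5 317.9] len 146.0 ang -0.563 z95 27.5 cloud [441.3 306.9  18.6]
wide uv 290 190 c [603.6 261. ] len 209.0 ang -1.399 z95 36.9 cloud [607.2 222.4  29.9]
thick uv 220 199 c [426.5 130.4] len 179.0 ang -0.321 z95 46.3 cloud [437.5 118.1  31.9]
```

Both views agree to about 2 mm. The stand origin is near (502,-237.5), with its x axis at 1.033 rad. Next I write a helper that turns a goal pose into tool-frame shifts, and check for tall obstacles.

```bash
cat > go.py <<'E'
import sys,numpy as np
from cell import env
# args: x y z yaw [x y z yaw from-pose chained automatically]
def wrap(a): return (a+np.pi)%(2*np.pi)-np.pi
s=env.state(); p=np.array(s["eef_pos"]); yaw=s["tcp_rot"][2]
print("now",p.round(1),"yaw",round(yaw,3),"rp",np.round(s["tcp_rot"][:2],3),"open",round(s["opening"],3),"t",round(s["t"],1),"F",np.round(s["ft_force"],1),"q",np.round(s["joints"],2))
a=list(map(float,sys.argv[1:]))
for i in range(0,len(a),4):
    g=np.array(a[i:i+3]); d=(g-p)/1000; c,n=np.cos(yaw),np.sin(yaw)
    print("goal",a[i:i+4],"-> dx %.4f dy %.4f dz %.4f turn %.3f"%(d[0]*c+d[1]*n,d[0]*n-d[1]*c,-d[2],-wrap(a[i+3]-yaw)))
    p,yaw=g,a[i+3]
E
python3 go.py 648 57.5 120 2.027
python3 - <<'E'
from h import *
c=np.load("pics/top0.npy",allow_pickle=True).item(); W=world(c).reshape(-1,3)
k=(W[:,2]>85)&(W[:,0]>300)&(W[:,0]<800)&(W[:,1]>-400)&(W[:,1]<480)
Q=W[k]; H=np.round(Q/[40,40,1e4]).astype(int)
u,n=np.unique(H[:,:2],axis=0,return_counts=True)
for a,b in zip(u,n):
    if b>15: print(a*40,b,Q[(H[:,:2]==a).all(1),2].max().round())
E
```

```text
now [ 265.5 -565.5  183.6] yaw 0.439 rp [-3.141 -0.   ] open 0.998 t 0.1 F [ 0.7  0.6 -0.5] q [-1.24  0.49  1.56 -0.    1.09 -0.11]
goal [648.0, 57.5, 120.0, 2.027] -> dx 0.6110 dy -0.4015 dz 0.0636 turn -1.588
[ 320 -160] 348 562.0
[ 320 -120] 1365 561.0
[320 -80] 191 534.0
[440 480] 108 114.0
[480  80] 801 941.0
[480 480] 64 112.0
[520 440] 178 110.0
[520 480] 97 111.0
[560 440] 42 108.0
[560 480] 43 108.0
[600 440] 46 103.0
[600 480] 124 104.0
[720 360] 76 93.0
[720 440] 108 114.0
[720 480] 124 126.0
[ 760 -240] 84 140.0
[ 760 -200] 104 133.0
[ 760 -160] 112 135.0
[ 760 -120] 143 141.0
[760 -40] 23 114.0
[760   0] 54 113.0
[760  40] 32 114.0
[760  80] 132 124.0
[760 120] 287 125.0
[760 160] 68 128.0
[760 200] 410 159.0
[760 240] 307 158.0
[760 280] 23 133.0
[760 320] 456 235.0
[760 360] 28 156.0
[760 400] 272 134.0
[760 440] 300 143.0
[760 480] 89 140.0
[ 800 -240] 109 140.0
[ 800 -120] 60 141.0
[800 -40] 35 114.0
[800  80] 99 123.0
[800 120] 149 124.0
[800 160] 90 155.0
[800 200] 159 158.0
[800 240] 159 158.0
[800 280] 79 143.0
[800 320] 330 235.0
[800 400] 73 132.0
[800 440] 51 128.0
```

Run:
```python
from h import *
for n in("top","scene"):
    c=np.load(f"pics/{n}0.npy",allow_pickle=True).item(); W=world(c).reshape(-1,3)
    for y in range(-60,160,20):
        k=(W[:,2]>60)&(W[:,2]<230)&(abs(W[:,1]-y)<10)&(W[:,0]>600)&(W[:,0]<850)
        if k.sum()>5: print(n,y,np.sort(W[k,0])[[2,5 if k.sum()>5 else -1]].round())
```

```text
top -60 [802. 802.]
top -40 [771. 774.]
top -20 [753. 754.]
top 0 [751. 752.]
top 20 [754. 754.]
top 40 [769. 771.]
top 60 [802. 802.]
top 80 [759. 761.]
top 100 [750. 751.]
top 120 [749. 750.]
top 140 [754. 755.]
scene -60 [804. 807.]
scene -40 [765. 766.]
scene -20 [754. 754.]
scene 0 [751. 752.]
scene 20 [755. 755.]
scene 40 [766. 767.]
scene 60 [803. 805.]
scene 80 [757. 759.]
scene 100 [750. 751.]
scene 120 [752. 754.]
scene 140 [763. 768.]
```

```bash
python3 -m pendant '[[[1,0.305,-0.2,0,-0.3],[1,0.305,-0.2,0,-0.6],[1,0.305,-0.2,0,-0.6],[1,0.305,-0.2,0,-0.8],[1,0.305,-0.2,0,-0.8],[1,0.305,-0.2,0,-0.8],[1,0.305,-0.2,0,-0.8],[1,0.305,-0.2,0,-0.8]]]'; python3 go.py 645 63 120 2.027
```

```text
t: 0.9
eef_pos: [458.1, -251.7, 184.1]
tcp_rot: [-3.141, -0.001, 1.242]
ft_force: [-0.3, -1.1, 0.3]
opening: 0.997
now [ 458.1 -251.7  184.1] yaw 1.242 rp [-3.141e+00 -1.000e-03] open 0.997 t 0.9 F [-0.3 -1.1  0.3] q [-0.63  0.35  1.81  0.    0.99 -0.3 ]
goal [645.0, 63.0, 120.0, 2.027] -> dx 0.3582 dy 0.0753 dz 0.0641 turn -0.785
```

```bash
python3 go.py 648 57.5 120 2.027; python3 -m pendant '[[[0.6,0.357,0.081,0.05,-0.785],[0.6,0.357,0.081,0.05,-0.785],[0.6,0.357,0.081,0.05,-0.785],[0.6,0.357,0.081,0.05,-0.785],[0.6,0.357,0.081,0.05,-0.785],[0.6,0.357,0.081,0.05,-0.785],[0.6,0.357,0.081,0.05,-0.785],[0.6,0.357,0.081,0.05,-0.785]]]'; python3 go.py 648 57.5 4 2.027
python3 - <<'E'
from h import *
c=env.read_camera("scene"); cv2.imwrite("pics/s1.png",cv2.resize(c["image"][130:270,190:380],None,fx=4,fy=4))
E
```

```text
now [ 458.1 -251.7  184.1] yaw 1.242 rp [-3.141e+00 -1.000e-03] open 0.997 t 0.9 F [-0.3 -1.1  0.3] q [-0.63  0.35  1.81  0.    0.99 -0.3 ]
goal [648.0, 57.5, 120.0, 2.027] -> dx 0.3539 dy 0.0799 dz 0.0641 turn -0.785
t: 1.7
eef_pos: [650.8, 58.9, 132.8]
tcp_rot: [-3.141, -0.001, 2.026]
ft_force: [-0.8, -0.7, 0.2]
opening: 0.599
now [650.8  58.9 132.8] yaw 2.026 rp [-3.141e+00 -1.000e-03] open 0.599 t 1.7 F [-0.8 -0.7  0.2] q [-0.01  0.58  1.54  0.    1.02 -0.47]
goal [648.0, 57.5, 4.0, 2.027] -> dx -0.0000 dy -0.0031 dz 0.1288 turn -0.001
```

View pics/s1.png

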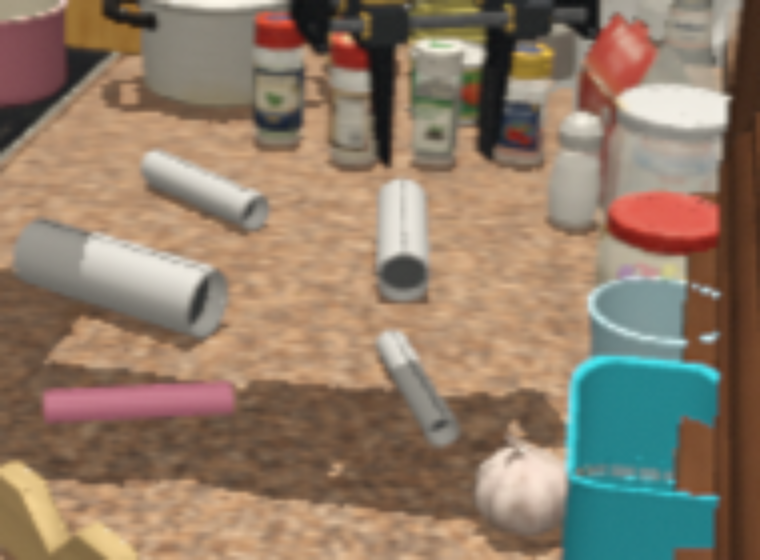

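The fingers hang above the thin tube and the way down is clear.

```bash
python3 -m pendant '[[[0.6,0,-0.003,0.04,0],[0.6,0,-0.003,0.08,0],[0.6,0,-0.003,0.1,0],[0.6,0,-0.003,0.115,0],[0.6,0,-0.003,0.128,0],[0.6,0,-0.003,0.128,0],[0.4,0,-0.003,0.128,0],[0.35,0,-0.003,0.128,0]]]';  python3 -m pendant '[[[0,0,0,0,0],[0,0,0,0,0],[0,0,0,0,0],[0,0,0,0,0],[0,0,0,0,0],[0,0,0,0,0],[0,0,0,0,0],[0,0,0,0,0]]]'; python3 go.py 594.2 -292.5 150 1.033
```

```text
t: 2.55
eef_pos: [647.6, 54.5, 7.3]
tcp_rot: [3.14, 0.001, 2.024]
ft_force: [0.2, -0.0, -0.8]
opening: 0.485
t: 3.35
eef_pos: [646.9, 54.6, 6.1]
tcp_rot: [-3.142, 0.0, 2.024]
ft_force: [-0.3, -0.8, 0.3]
opening: 0.003
now [646.9  54.6   6.1] yaw 2.024 rp [-3.142  0.   ] open 0.003 t 3.4 F [-0.3 -0.8  0.3] q [-0.02  0.73  1.64 -0.    0.77 -0.47]
goal [594.2, -292.5, 150.0, 1.033] -> dx -0.2890 dy -0.1993 dz -0.1439 turn 0.991
```

The jaws shut fully, so the grasp missed. I look again.

Run:
```python
from h import *
c=env.read_camera("scene"); t=env.read_camera("top")
cv2.imwrite("pics/s2.png",cv2.hconcat([cv2.resize(c["image"][180:270,260:350],(396,396)),cv2.resize(t["image"][100:190,240:330],(396,396))]))
```

```text
(no output)
```

View pics/s2.png

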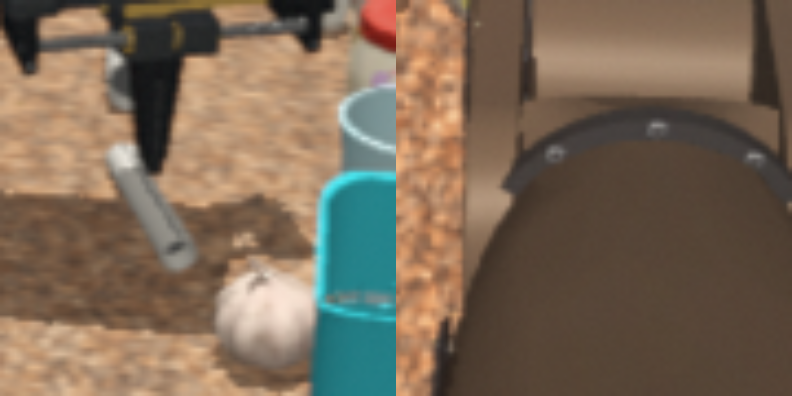

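Run:
```python
from h import *
c=np.load("pics/scene0.npy",allow_pickle=True).item()
c2=env.read_camera("scene")
print(np.allclose(c["rvec"],c2["rvec"]),ray(c,(294.5,218.6),6),ray(c,(294.5,218.6),20), ray(c,(294,226),10), ray(c,(287,214),10), ray(c,(301,240),10))
t=np.load("pics/top0.npy",allow_pickle=True).item()
print(ray(t,(284,145),10))
W=world(c2)[180:240,275:315].reshape(-1,3)
k=W[:,2]>5
# dark finger points
im=c2["image"][180:240,275:315].reshape(-1,3).max(1)
f=W[(im<70)&(W[:,2]>5)&(W[:,2]<60)]; print(len(f))
for z in range(5,60,10):
    g=f[abs(f[:,2]-z)<5]; print(z,len(g),np.median(g,0).round(1) if len(g) else "")
g=W[(im>120)&(W[:,2]>8)&(W[:,2]<22)]; print("tube pts",len(g),g.mean(0).round(1))
print(env.state()["joints"])
```

```text
True [643.51111623 102.44765745   6.        ] [647.03280708  76.47014869  20.        ] [649.60774781  56.05550435  10.        ] [621.2050138  115.15163464  10.        ] [676.5049531  -6.1681105  10.       ]
[647.88330567  58.07084797  10.        ]
59
5 4 [604.7 207.1   9.3]
15 7 [604.8 206.4  14.5]
25 2 [607.5 204.4  21.9]
35 4 [650.7  47.7  38.3]
45 18 [650.1  44.5  46.6]
55 24 [649.4  45.   55.5]
tube pts 166 [644.3  57.3  16.3]
[-1.74372356e-02  7.29933521e-01  1.64343014e+00 -1.33535369e-04
  7.68200087e-01 -4.70342276e-01]
```

Run:
```python
from h import *
c=np.load("pics/scene0.npy",allow_pickle=True).item()
def pr(P): return cv2.projectPoints(np.array(P,float).reshape(-1,1,3),np.array(c["rvec"],float),np.array(c["tvec"],float),np.array([[c["fx"],0,c["cx"]],[0,c["fy"],c["cy"]],[0,0,1]]),None)[0].reshape(-1,2).round(1).tolist()
print("tips s1 expected",pr([(676,71,133),(626,47,133)]),"if +30",pr([(676,71,163),(626,47,163)]))
print("tip s2 expected",pr([(647,54.6,6)]),"+30",pr([(647,54.6,36)]))
```

```text
tips s1 expected [[308.5, 179.6], [286.1, 181.1]] if +30 [[309.3, 167.9], [286.7, 169.4]]
tip s2 expected [[292.8, 227.5]] +30 [[293.4, 216.9]]
```

The camera shows the fingertips about 26 mm higher than the reported TCP z, while x and y match. So the jaws closed above the tube. I reopen, go lower in steps and check the tip height by depth.

```bash
cat > tip.py <<'E'
from h import *
import sys
x,y=map(float,sys.argv[1:3]); R=float(sys.argv[3]) if len(sys.argv)>3 else 75
c=env.read_camera("scene"); W=world(c); im=c["image"].max(2)
k=(im<60)&(np.hypot(W[...,0]-x,W[...,1]-y)<R)&(W[...,2]>4)&(W[...,2]<120)
k=cv2.morphologyEx(k.astype(np.uint8),cv2.MORPH_OPEN,np.ones((3,2)))>0
P=W[k]; print("reported z",env.state()["eef_pos"][2].round(1),"n",len(P),"lowest",np.sort(P[:,2])[:12].round(1))
E
python3 -m pendant '[[[0.6,0.002,0.002,-0.03,0],[0.6,0.002,0.002,-0.04,0],[0.6,0.002,0.002,-0.04,0],[0.6,0.002,0.002,-0.04,0],[0.6,0.002,0.002,-0.04,0],[0.6,0.002,0.002,-0.04,0],[0.6,0.002,0.002,-0.04,0],[0.6,0.002,0.002,-0.04,0]]]'
python3 tip.py 648 57
```

```text
t: 4.3
eef_pos: [647.7, 57.3, 45.8]
tcp_rot: [-3.141, -0.0, 2.024]
ft_force: [-0.5, -0.1, 0.1]
opening: 0.586
reported z 45.9 n 109 lowest [-3.8 -3.1 -3.1 -2.4 -2.1 -1.5 -0.5  6.   7.1  7.7  9.6 12.4]
```

```bash
python3 -m pendant '[[[0.6,0,0,0.02,0],[0.6,0,0,0.035,0],[0.6,0,0,0.045,0],[0.6,0,0,0.05,0],[0.6,0,0,0.05,0],[0.6,0,0,0.05,0],[0.6,0,0,0.05,0],[0.6,0,0,0.05,0]]]';python3 tip.py 648 57;  python3 - <<'E'
from h import *
c=env.read_camera("scene")
cv2.imwrite("pics/s3.png",cv2.resize(c["image"][160:250,240:360],None,fx=5,fy=5))
E
```

```text
t: 5.15
eef_pos: [648.1, 57.3, -3.3]
tcp_rot: [3.141, 0.0, 2.024]
ft_force: [0.5, 0.7, 0.2]
opening: 0.6
reported z -3.4 n 303 lowest [-3.9 -2.7 -2.5 -2.1 -2.1 -2.1 -2.  -2.  -1.8 -1.2 -1.2 -1.1]
```

View pics/s3.png

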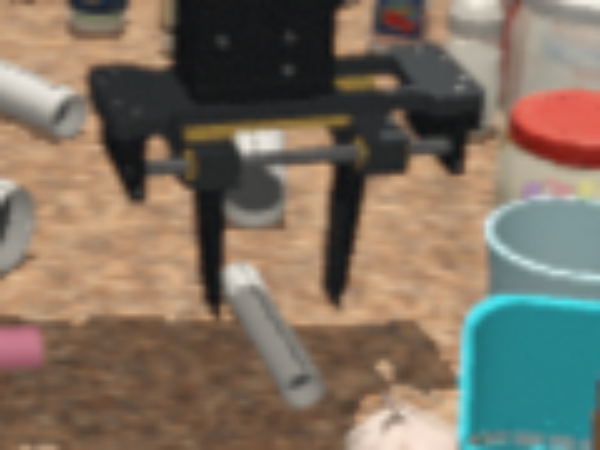

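Run:
```python
from h import *
c=np.load("pics/scene0.npy",allow_pickle=True).item()
def pr(P): return cv2.projectPoints(np.array(P,float).reshape(-1,1,3),np.array(c["rvec"],float),np.array(c["tvec"],float),np.array([[c["fx"],0,c["cx"]],[0,c["fy"],c["cy"]],[0,0,1]]),None)[0].reshape(-1,2).round(1).tolist()
for z in(0,10,20,30):print(z,pr([(621,45,z),(675,70,z)]))
c=env.read_camera("scene"); W=world(c)
for u,v in((283,222),(283,219),(282,216),(307,219),(307,216),(307,212)): print(u,v,W[v,u].round(1),c["image"][v,u])
```

```text
0 [[281.8, 230.1], [304.6, 228.1]]
10 [[281.9, 226.6], [304.9, 224.7]]
20 [[282.1, 223.1], [305.1, 221.2]]
30 [[282.2, 219.6], [305.4, 217.7]]
283 222 [624.7  35.9  28.5] [38 48 63]
283 219 [624.8  33.2  38.2] [24 25 28]
282 216 [622.2  32.1  46.7] [21 19 16]
307 219 [680.5  58.3  33.1] [36 42 50]
307 216 [679.8  60.4  40.3] [29 29 26]
307 212 [679.   61.1  50.9] [30 29 29]
```

```bash
python3 -m pendant '[[[0.6,0,0,0.004,0],[0.6,0,0,0.008,0],[0.6,0,0,0.012,0],[0.6,0,0,0.014,0],[0.6,0,0,0.016,0],[0.6,0,0,0.016,0],[0.6,0,0,0.016,0],[0.6,0,0,0.016,0]]]'
python3 - <<'E'
from h import *
c=env.read_camera("scene")
W=world(c); im=c["image"].max(2)
for u in (281,282,283,284,285,305,306,307,308):
    col=[(v,W[v,u,2].round(0)) for v in range(210,234) if im[v,u]<50 and W[v,u,2]<60]; print(u,col[-3:])
E
```

```text
t: 6.1
eef_pos: [648.0, 57.3, -19.7]
tcp_rot: [3.141, 0.0, 2.024]
ft_force: [0.0, -0.4, -0.4]
opening: 0.599
281 [(224, np.float64(24.0)), (225, np.float64(22.0)), (226, np.float64(15.0))]
282 [(226, np.float64(19.0)), (227, np.float64(16.0)), (228, np.float64(14.0))]
283 [(226, np.float64(19.0)), (227, np.float64(16.0)), (228, np.float64(13.0))]
284 []
285 []
305 [(221, np.float64(23.0)), (222, np.float64(21.0)), (223, np.float64(18.0))]
306 [(223, np.float64(18.0)), (224, np.float64(17.0)), (225, np.float64(14.0))]
307 [(223, np.float64(21.0)), (224, np.float64(19.0)), (225, np.float64(15.0))]
308 [(217, np.float64(39.0)), (218, np.float64(33.0)), (219, np.float64(32.0))]
```

Reported z −19.7 puts the tips at about z 11, so the offset is near 30 mm. I go 6 mm lower and grip.

```bash
python3 -m pendant '[[[0.6,0,0,0.003,0],[0.6,0,0,0.006,0],[0.5,0,0,0.006,0],[0.2,0,0,0.006,0],[0,0,0,0.006,0],[0,0,0,0.006,0],[0,0,0,0.006,0],[0,0,0,0.006,0]]]'; python3 -m pendant '[[[0,0,0,0,0],[0,0,0,0,0],[0,0,0,0,0],[0,0,0,0,0],[0,0,0,0,0],[0,0,0,0,0],[0,0,0,0,0],[0,0,0,0,0]]]'; python3 go.py
```

```text
t: 6.95
eef_pos: [647.9, 57.3, -25.8]
tcp_rot: [3.142, 0.0, 2.024]
ft_force: [0.2, -0.2, -0.9]
opening: 0.2
t: 7.75
eef_pos: [647.9, 57.3, -25.8]
tcp_rot: [3.142, 0.0, 2.024]
ft_force: [-0.5, 0.5, 1.8]
opening: 0.205
now [647.9  57.3 -25.8] yaw 2.024 rp [3.142 0.   ] open 0.205 t 7.8 F [-0.5  0.5  1.8] q [-0.01  0.78  1.65 -0.    0.71 -0.47]
```

Opening 0.205 is 19.5 mm, so the thin tube is held. When it is seated, the reported z should be −25.8+42 ≈ 16.

```bash
python3 -m pendant '[[[0,0,0,-0.04,0],[0,0,0,-0.09,0],[0,0,0,-0.12,0],[0,-0.04,-0.03,-0.12,0.15],[0,-0.08,-0.06,-0.12,0.3],[0,-0.12,-0.08,-0.12,0.45],[0,-0.16,-0.11,-0.12,0.6],[0,-0.2,-0.135,-0.12,0.7]]]'; python3 go.py 594.2 -292.5 94 1.033
```

```text
t: 8.55
eef_pos: [613.1, -183.4, 94.0]
tcp_rot: [-3.141, 0.0, 1.318]
ft_force: [0.9, -0.0, -0.9]
opening: 0.206
now [ 613.1 -183.4   94. ] yaw 1.318 rp [-3.141  0.   ] open 0.206 t 8.6 F [ 0.9 -0.  -0.9] q [-0.39  0.61  1.61 -0.    0.92 -0.14]
goal [594.2, -292.5, 94.0, 1.033] -> dx -0.1103 dy 0.0090 dz -0.0000 turn 0.285
```

```bash
python3 -m pendant '[[[0,-0.04,0.003,0,0.1],[0,-0.08,0.006,0,0.2],[0,-0.1103,0.009,0,0.285],[0,-0.1103,0.009,0,0.285],[0,-0.1103,0.009,0.02,0.285],[0,-0.1103,0.009,0.03,0.285],[0,-0.1103,0.009,0.03,0.285],[0,-0.1103,0.009,0.03,0.285]]]'; python3 go.py 594.2 -292.5 16.5 1.033
python3 - <<'E'
from h import *
c=env.read_camera("scene"); W=world(c); hsv=cv2.cvtColor(c["image"],cv2.COLOR_BGR2HSV)
a=np.array([np.cos(1.033),np.sin(1.033)]);b=np.array([-a[1],a[0]])
L=W[...,:2]-np.array([502,-237.5]); X=L@a;Y=L@b
k=(hsv[...,1]<60)&(hsv[...,2]>70)&(W[...,2]>65)&(W[...,2]<140)&(abs(Y+107)<40)&(abs(X)<100)
print(k.sum(),"x range",X[k].min(),X[k].max(),"ymed",np.median(Y[k]),"z",np.percentile(W[...,2][k],[5,95]))
cv2.imwrite("pics/s4.png",cv2.resize(c["image"][190:340,100:290],None,fx=4,fy=4))
E
```

```text
t: 9.35
eef_pos: [596.0, -290.2, 64.2]
tcp_rot: [-3.141, 0.0, 1.04]
ft_force: [0.1, 0.1, -0.9]
opening: 0.201
now [ 596.  -290.2   64.2] yaw 1.04 rp [-3.141  0.   ] open 0.201 t 9.3 F [ 0.1  0.1 -0.9] q [-0.55  0.67  1.57 -0.    0.9  -0.02]
goal [594.2, -292.5, 16.5, 1.033] -> dx -0.0029 dy -0.0004 dz 0.0477 turn 0.007
475 x range -53.16049657506978 58.74819330468226 ymed -114.06826614691843 z [ 92.45159457 109.40141335]
```

View pics/s4.png

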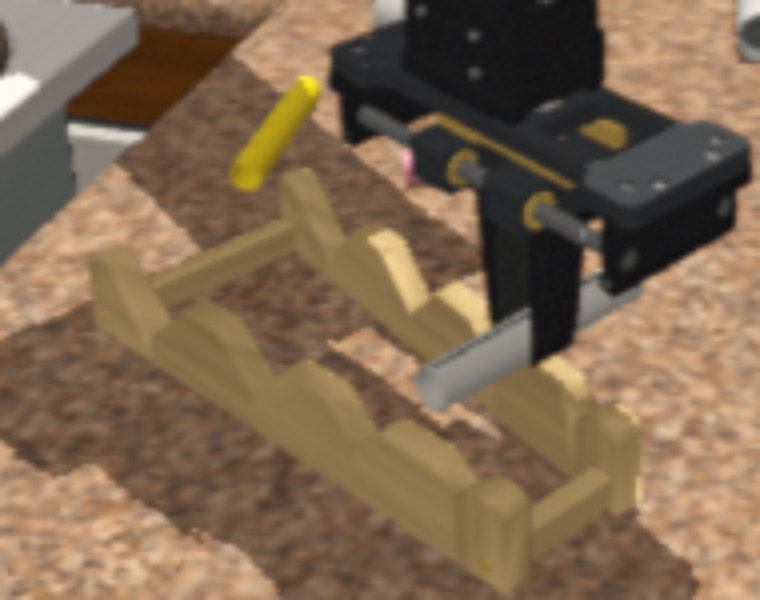

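The tube is level above the narrowest groove, at px about (530,340) in the crop. I lower it with a 3 mm correction.

```bash
python3 -m pendant '[[[0,-0.003,0,0.01,0.007],[0,-0.003,0,0.025,0.007],[0,-0.003,0,0.035,0.007],[0,-0.003,0,0.041,0.007],[0,-0.003,0,0.044,0.007],[0,-0.003,0,0.046,0.007],[0,-0.003,0,0.047,0.007],[0,-0.003,0,0.047,0.007]]]'; python3 go.py
```

```text
t: 10.2
eef_pos: [594.4, -293.5, 17.4]
tcp_rot: [3.141, 0.0, 1.032]
ft_force: [-0.3, -0.5, -0.3]
opening: 0.202
now [ 594.4 -293.5   17.4] yaw 1.032 rp [3.141 0.   ] open 0.202 t 10.2 F [-0.3 -0.5 -0.3] q [-0.56  0.73  1.6  -0.    0.81 -0.02]
```

```bash
python3 -m pendant '[[[0.3,0,0,0.001,0],[0.4,0,0,0.001,0],[0.4,0,0,0.001,0],[0.4,0,0,0.001,0],[0.4,0,0,-0.02,0],[0.4,0,0,-0.06,0],[0.4,0,0,-0.1,0],[0.4,0,0,-0.1,0]]]'; python3 go.py 530 10 115 1.8 433.7 319.5 100 2.556
python3 - <<'E'
from h import *
c=env.read_camera("scene"); W=world(c); hsv=cv2.cvtColor(c["image"],cv2.COLOR_BGR2HSV)
a=np.array([np.cos(1.033),np.sin(1.033)]);b=np.array([-a[1],a[0]])
L=W[...,:2]-np.array([502,-237.5]); X=L@a;Y=L@b
k=(hsv[...,1]<60)&(hsv[...,2]>70)&(W[...,2]>35)&(W[...,2]<75)&(abs(Y+107)<20)&(abs(X)<100)
print(k.sum(),"x range",X[k].min(),X[k].max(),"ymed",np.median(Y[k]),"z",np.percentile(W[...,2][k],[5,95]))
E
```

```text
t: 11.0
eef_pos: [596.4, -294.6, 122.8]
tcp_rot: [3.133, 0.0, 1.032]
ft_force: [0.0, 0.5, -0.6]
opening: 0.397
now [ 596.4 -294.6  122.8] yaw 1.032 rp [3.133 0.   ] open 0.397 t 11.0 F [ 0.   0.5 -0.6] q [-0.56  0.6   1.52 -0.    1.   -0.02]
goal [530.0, 10.0, 115.0, 1.8] -> dx 0.2274 dy -0.2133 dz 0.0078 turn -0.768
goal [433.7, 319.5, 100.0, 2.556] -> dx 0.3233 dy -0.0235 dz 0.0150 turn -0.756
690 x range -57.82719094531346 57.761197018647394 ymed -112.62459216648321 z [45.12113424 61.41986557]
```

The thin tube is seated: centred at x ±58, with its top at 61–62. Now the narrow tube.

```bash
python3 -m pendant '[[[0.5,0.2274,-0.213,0,-0.768],[0.5,0.2274,-0.213,0,-0.768],[0.5,0.2274,-0.213,0,-0.768],[0.5,0.2274,-0.213,0,-0.768],[0.5,0.2274,-0.213,0,-0.768],[0.5,0.2274,-0.213,0,-0.768],[0.5,0.2274,-0.213,0,-0.768],[0.5,0.2274,-0.213,0,-0.768]]]'; python3 go.py 433.7 319.5 100 2.556
```

```text
t: 11.85
eef_pos: [527.5, 12.6, 116.5]
tcp_rot: [-3.141, -0.0, 1.802]
ft_force: [0.2, -0.8, 0.5]
opening: 0.501
now [527.5  12.6 116.5] yaw 1.802 rp [-3.141 -0.   ] open 0.501 t 11.8 F [ 0.2 -0.8  0.5] q [-0.1   0.44  1.87 -0.    0.83 -0.33]
goal [433.7, 319.5, 100.0, 2.556] -> dx 0.3202 dy -0.0209 dz 0.0165 turn -0.754
```

```bash
python3 -m pendant '[[[0.6,0.3202,-0.021,0.0165,-0.754],[0.6,0.3202,-0.021,0.0165,-0.754],[0.6,0.3202,-0.021,0.0165,-0.754],[0.6,0.3202,-0.021,0.0165,-0.754],[0.6,0.3202,-0.021,0.0165,-0.754],[0.6,0.3202,-0.021,0.0165,-0.754],[0.6,0.3202,-0.021,0.0165,-0.754],[0.6,0.3202,-0.021,0.0165,-0.754]]]'; python3 go.py 433.7 319.5 -24 2.556
```

```text
t: 12.65
eef_pos: [435.2, 319.4, 99.8]
tcp_rot: [-3.141, -0.0, 2.555]
ft_force: [0.6, -0.4, -0.4]
opening: 0.599
now [435.2 319.4  99.8] yaw 2.555 rp [-3.141 -0.   ] open 0.599 t 12.7 F [ 0.6 -0.4 -0.4] q [ 0.51  0.48  1.86 -0.    0.81 -0.47]
goal [433.7, 319.5, -24.0, 2.556] -> dx 0.0013 dy -0.0007 dz 0.1238 turn -0.001
```

```bash
python3 -m pendant '[[[0.6,0.001,-0.0005,0.04,0],[0.6,0.001,-0.0005,0.075,0],[0.6,0.001,-0.0005,0.1,0],[0.6,0.001,-0.0005,0.115,0],[0.6,0.001,-0.0005,0.123,0],[0.6,0.001,-0.0005,0.123,0],[0.6,0.001,-0.0005,0.123,0],[0.3,0.001,-0.0005,0.123,0]]]'; python3 -m pendant '[[[0,0,0,0,0],[0,0,0,0,0],[0,0,0,0,0],[0,0,0,0,0],[0,0,0,0,0],[0,0,0,0,0],[0,0,0,0,0],[0,0,0,0,0]]]'; python3 go.py 510 20 100 1.8 540.5 -260.5 90 1.033
```

```text
t: 13.45
eef_pos: [434.6, 318.3, -21.6]
tcp_rot: [3.14, 0.001, 2.553]
ft_force: [-0.3, -0.4, 0.2]
opening: 0.56
t: 14.25
eef_pos: [434.1, 318.5, -22.1]
tcp_rot: [3.141, 0.0, 2.554]
ft_force: [-0.9, 0.8, 4.9]
opening: 0.299
now [434.1 318.5 -22.1] yaw 2.554 rp [3.141 0.   ] open 0.299 t 14.2 F [-0.9  0.8  4.9] q [ 0.51  0.67  1.94 -0.    0.53 -0.47]
goal [510.0, 20.0, 100.0, 1.8] -> dx -0.2287 dy -0.2063 dz -0.1221 turn 0.754
goal [540.5, -260.5, 90.0, 1.033] -> dx -0.2801 dy -0.0340 dz 0.0100 turn 0.767
```

The opening is 28.4 mm, so the narrow tube is held. Seated z will be about 15.5.

```bash
python3 -m pendant '[[[0,0,0,-0.04,0],[0,0,0,-0.08,0],[0,0,0,-0.122,0.05],[0,-0.2287,-0.2063,-0.122,0.754],[0,-0.2287,-0.2063,-0.122,0.754],[0,-0.2287,-0.2063,-0.122,0.754],[0,-0.2287,-0.2063,-0.122,0.754],[0,-0.2287,-0.2063,-0.122,0.754]]]'; python3 go.py 540.5 -260.5 100 1.033
```

```text
t: 15.05
eef_pos: [495.4, 74.1, 99.5]
tcp_rot: [-3.141, 0.0, 1.794]
ft_force: [0.8, 0.7, -0.9]
opening: 0.3
now [495.4  74.1  99.5] yaw 1.794 rp [-3.141  0.   ] open 0.3 t 15.1 F [ 0.8  0.7 -0.9] q [ 0.02  0.43  1.95 -0.    0.76 -0.21]
goal [540.5, -260.5, 100.0, 1.033] -> dx -0.3363 dy -0.0302 dz -0.0005 turn 0.761
```

```bash
python3 -m pendant '[[[0,-0.3363,-0.03,0,0.761],[0,-0.3363,-0.03,0,0.761],[0,-0.3363,-0.03,0,0.761],[0,-0.3363,-0.03,0,0.761],[0,-0.3363,-0.03,0,0.761],[0,-0.3363,-0.03,0,0.761],[0,-0.3363,-0.03,0,0.761],[0,-0.3363,-0.03,0,0.761]]]'; python3 go.py 540.5 -260.5 65 1.033
cat > chk.py <<'E'
from h import *
import sys
y0,z0,z1=map(float,sys.argv[1:4]); w=float(sys.argv[4])
c=env.read_camera("scene"); W=world(c); hsv=cv2.cvtColor(c["image"],cv2.COLOR_BGR2HSV)
a=np.array([np.cos(1.033),np.sin(1.033)]);b=np.array([-a[1],a[0]])
L=W[...,:2]-np.array([502,-237.5]); X=L@a;Y=L@b
k=(hsv[...,1]<60)&(hsv[...,2]>70)&(W[...,2]>z0)&(W[...,2]<z1)&(abs(Y-y0)<w)&(abs(X)<110)
k=cv2.morphologyEx(k.astype(np.uint8),cv2.MORPH_OPEN,np.ones((3,3)))>0
print(k.sum(),"x",np.percentile(X[k],[.5,99.5]).round(1),"mid",np.percentile(X[k],[.5,99.5]).mean().round(1),"y",np.percentile(Y[k],[2,98]).round(1),"ztop",np.percentile(W[...,2][k],[97,99]).round(1))
f=X[k]; t=Y[k]; hi=W[...,2][k]>np.percentile(W[...,2][k],75); print("slope y/x",np.polyfit(f[hi],t[hi],1)[0].round(3),"ytop",np.polyfit(f[hi],t[hi],1)[1].round(1))
E
```

```text
t: 15.85
eef_pos: [542.7, -262.6, 98.9]
tcp_rot: [3.141, 0.001, 1.035]
ft_force: [-0.1, 1.2, -1.3]
opening: 0.298
now [ 542.7 -262.6   98.9] yaw 1.035 rp [3.141e+00 1.000e-03] open 0.298 t 15.8 F [-0.1  1.2 -1.3] q [-0.56  0.55  1.7  -0.    0.88 -0.02]
goal [540.5, -260.5, 65.0, 1.033] -> dx 0.0007 dy -0.0030 dz 0.0339 turn 0.002
```

```bash
python3 -m pendant '[[[0,0.001,-0.003,0.015,0],[0,0.001,-0.003,0.03,0],[0,0.001,-0.003,0.034,0],[0,0.001,-0.003,0.034,0],[0,0.001,-0.003,0.034,0],[0,0.001,-0.003,0.034,0],[0,0.001,-0.003,0.034,0],[0,0.001,-0.003,0.034,0]]]'; python3 chk.py -45 75 125 25;python3 go.py 540.5 -260.5 16 1.033
```

```text
t: 16.65
eef_pos: [540.7, -255.9, 66.0]
tcp_rot: [3.141, 0.0, 1.039]
ft_force: [-0.0, -0.4, -1.0]
opening: 0.299
759 x [-56.9  65.9] mid 4.5 y [-57.8 -29.4] ztop [116.4 117. ]
slope y/x -0.032 ytop -46.3
now [ 540.7 -255.9   65.9] yaw 1.039 rp [3.141 0.   ] open 0.299 t 16.7 F [-0.  -0.7 -0.1] q [-0.55  0.59  1.74 -0.    0.81 -0.02]
goal [540.5, -260.5, 16.0, 1.033] -> dx -0.0040 dy 0.0022 dz 0.0499 turn 0.006
```

```bash
python3 -m pendant '[[[0,-0.0045,0.002,0.015,0],[0,-0.0045,0.002,0.03,0],[0,-0.0045,0.002,0.04,0],[0,-0.0045,0.002,0.045,0],[0,-0.0045,0.002,0.047,0],[0,-0.0045,0.002,0.049,0],[0,-0.0045,0.002,0.05,0],[0,-0.0045,0.002,0.05,0]]]'; python3 go.py; python3 chk.py -45 35 80 25
```

```text
t: 17.5
eef_pos: [540.2, -260.9, 15.9]
tcp_rot: [3.141, 0.0, 1.039]
ft_force: [-1.1, 0.9, -1.8]
opening: 0.298
now [ 540.2 -260.9   15.9] yaw 1.039 rp [3.141 0.   ] open 0.298 t 17.5 F [-1.1  0.9 -1.8] q [-0.56  0.66  1.77 -0.    0.71 -0.03]
673 x [-61.2  60.5] mid -0.3 y [-60.7 -31.4] ztop [66.9 68. ]
slope y/x -0.01 ytop -47.2
```

```bash
python3 -m pendant '[[[0.4,0,0,0,0],[0.48,0,0,0,0],[0.48,0,0,0,0],[0.48,0,0,0,0],[0.48,0,0,-0.02,0],[0.48,0,0,-0.06,0],[0.48,0,0,-0.1,0],[0.48,0,0,-0.1,0]]]'; python3 chk.py -45 35 80 25; python3 go.py 570 0 110 1.4
```

```text
t: 18.35
eef_pos: [542.0, -261.9, 120.6]
tcp_rot: [3.133, 0.0, 1.039]
ft_force: [-0.0, -0.1, -1.4]
opening: 0.48
1019 x [-61.2  62.4] mid 0.6 y [-59.1 -31.5] ztop [66.1 66.4]
slope y/x 0.006 ytop -45.8
now [ 541.  -261.3  118. ] yaw 1.039 rp [3.137 0.   ] open 0.48 t 18.4 F [ 0.2  0.  -1.2] q [-0.56  0.53  1.7  -0.    0.91 -0.03]
goal [570.0, 0.0, 110.0, 1.4] -> dx 0.2399 dy -0.1076 dz 0.0080 turn -0.361
```

The narrow tube is seated: middle at x 0.6, top at 66.4. Now the wide tube.

```bash
python3 -m pendant '[[[0.6,0.24,-0.1076,0,-0.361],[0.7,0.24,-0.1076,0,-0.361],[0.7,0.24,-0.1076,0,-0.361],[0.7,0.24,-0.1076,0,-0.361],[0.7,0.24,-0.1076,0,-0.361],[0.7,0.24,-0.1076,0,-0.361],[0.7,0.24,-0.1076,0,-0.361],[0.7,0.24,-0.1076,0,-0.361]]]'; python3 go.py 603.6 261.5 100 1.752
```

```text
t: 19.2
eef_pos: [568.7, 0.0, 114.9]
tcp_rot: [-3.141, 0.0, 1.4]
ft_force: [-0.3, -0.1, -0.4]
opening: 0.7
now [568.7   0.  114.9] yaw 1.4 rp [-3.141  0.   ] open 0.7 t 19.2 F [-0.3 -0.1 -0.4] q [-0.12  0.49  1.77 -0.    0.88  0.06]
goal [603.6, 261.5, 100.0, 1.752] -> dx 0.2636 dy -0.0101 dz 0.0149 turn -0.352
```

```bash
python3 -m pendant '[[[0.7,0.2636,-0.01,0,-0.352],[0.7,0.2636,-0.01,0.015,-0.352],[0.7,0.2636,-0.01,0.015,-0.352],[0.7,0.2636,-0.01,0.015,-0.352],[0.7,0.2636,-0.01,0.015,-0.352],[0.7,0.2636,-0.01,0.015,-0.352],[0.7,0.2636,-0.01,0.015,-0.352],[0.7,0.2636,-0.01,0.015,-0.352]]]'; python3 go.py 603.6 261.5 -20 1.752
```

```text
t: 20.0
eef_pos: [604.2, 260.1, 100.2]
tcp_rot: [-3.141, 0.001, 1.75]
ft_force: [-0.5, -0.8, -1.1]
opening: 0.701
now [604.2 260.1 100.2] yaw 1.75 rp [-3.141e+00  1.000e-03] open 0.701 t 20.0 F [-0.5 -0.8 -1.1] q [ 0.31  0.62  1.56 -0.    0.96  0.13]
goal [603.6, 261.5, -20.0, 1.752] -> dx 0.0015 dy -0.0003 dz 0.1202 turn -0.002
```

```bash
python3 -m pendant '[[[0.7,0.001,0,0.04,0],[0.7,0.001,0,0.075,0],[0.7,0.001,0,0.1,0],[0.7,0.001,0,0.113,0],[0.7,0.001,0,0.12,0],[0.7,0.001,0,0.12,0],[0.7,0.001,0,0.12,0],[0.4,0.001,0,0.12,0]]]'; python3 -m pendant '[[[0,0,0,0,0],[0,0,0,0,0],[0,0,0,0,0],[0,0,0,0,0],[0,0,0,0,0],[0,0,0,0,0],[0,0,0,0,0],[0,0,0,0,0]]]'; python3 go.py 560 20 110 1.4
```

```text
t: 20.8
eef_pos: [604.5, 263.1, -18.1]
tcp_rot: [3.14, -0.0, 1.752]
ft_force: [0.1, 0.1, -0.0]
opening: 0.658
t: 21.6
eef_pos: [603.9, 263.1, -19.2]
tcp_rot: [3.141, 0.0, 1.752]
ft_force: [-1.3, -0.5, 3.6]
opening: 0.396
now [603.9 263.1 -19.2] yaw 1.752 rp [3.141 0.   ] open 0.396 t 21.6 F [-1.3 -0.5  3.6] q [ 0.31  0.77  1.63 -0.    0.74  0.13]
goal [560.0, 20.0, 110.0, 1.4] -> dx -0.2313 dy -0.0870 dz -0.1292 turn 0.352
```

The opening is 37.6 mm, so the wide tube is held. Seated z is about 14.

```bash
python3 -m pendant '[[[0,0,0,-0.04,0],[0,0,0,-0.08,0],[0,0,0,-0.13,0],[0,-0.2313,-0.087,-0.13,0.352],[0,-0.2313,-0.087,-0.13,0.352],[0,-0.2313,-0.087,-0.13,0.352],[0,-0.2313,-0.087,-0.13,0.352],[0,-0.2313,-0.087,-0.13,0.352]]]'; python3 go.py 479 -224 105 1.033
```

```text
t: 22.4
eef_pos: [559.1, 17.9, 110.5]
tcp_rot: [-3.141, 0.0, 1.4]
ft_force: [0.4, 0.5, -1.1]
opening: 0.394
now [559.1  17.9 110.5] yaw 1.4 rp [-3.141  0.   ] open 0.394 t 22.4 F [ 0.4  0.5 -1.1] q [-0.09  0.49  1.8  -0.    0.85  0.09]
goal [479.0, -224.0, 105.0, 1.033] -> dx -0.2520 dy -0.0378 dz 0.0055 turn 0.367
```

```bash
python3 -m pendant '[[[0,-0.252,-0.038,0,0.367],[0,-0.252,-0.038,0,0.367],[0,-0.252,-0.038,0,0.367],[0,-0.252,-0.038,0,0.367],[0,-0.252,-0.038,0,0.367],[0,-0.252,-0.038,0.03,0.367],[0,-0.252,-0.038,0.04,0.367],[0,-0.252,-0.038,0.04,0.367]]]'; python3 chk.py 26.5 75 135 30; python3 go.py 479 -224 14.5 1.033
```

```text
t: 23.2
eef_pos: [478.8, -221.2, 69.3]
tcp_rot: [-3.138, -0.0, 1.033]
ft_force: [-0.3, -0.4, -0.2]
opening: 0.391
1126 x [-68.4  66.1] mid -1.2 y [ 8.1 46.3] ztop [125.5 126.4]
slope y/x -0.044 ytop 23.0
now [ 479.5 -221.1   70.3] yaw 1.034 rp [-3.14 -0.  ] open 0.391 t 23.2 F [-0.2  0.   0.1] q [-0.56  0.51  1.91 -0.    0.72 -0.02]
goal [479.0, -224.0, 14.5, 1.033] -> dx -0.0028 dy 0.0010 dz 0.0558 turn 0.001
```

```bash
python3 -m pendant '[[[0,0,0.001,0.015,0],[0,0,0.001,0.03,0],[0,0,0.001,0.042,0],[0,0,0.001,0.049,0],[0,0,0.001,0.052,0],[0,0,0.001,0.054,0],[0,0,0.001,0.0555,0],[0,0,0.001,0.0555,0]]]'; python3 go.py; python3 chk.py 26.5 35 85 30
```

```text
t: 24.05
eef_pos: [480.6, -222.6, 15.3]
tcp_rot: [3.141, 0.0, 1.033]
ft_force: [-0.6, -0.1, -0.6]
opening: 0.399
now [ 480.6 -222.6   15.3] yaw 1.033 rp [3.141 0.   ] open 0.399 t 24.1 F [-0.6 -0.1 -0.6] q [-0.56  0.6   1.95 -0.    0.6  -0.02]
985 x [-68.8  66.7] mid -1.0 y [ 6.1 44.3] ztop [71.7 72.4]
slope y/x -0.003 ytop 23.4
```

```bash
python3 -m pendant '[[[0.5,0,0,0,0],[0.58,0,0,0,0],[0.58,0,0,0,0],[0.58,0,0,0,0],[0.58,0,0,-0.02,0],[0.58,0,0,-0.06,0],[0.58,0,0,-0.1,0],[0.58,0,0,-0.1,0]]]'; python3 chk.py 26.5 35 85 30; python3 go.py 450 -20 115 2
```

```text
t: 24.9
eef_pos: [482.3, -223.6, 119.6]
tcp_rot: [3.134, 0.0, 1.033]
ft_force: [0.1, -0.4, -0.7]
opening: 0.583
1307 x [-68.6  66.7] mid -1.0 y [ 7.9 44.5] ztop [70.1 70.8]
slope y/x 0.001 ytop 25.6
now [ 481.4 -223.   117.3] yaw 1.033 rp [3.137 0.   ] open 0.582 t 24.9 F [ 0.3  0.6 -0.1] q [-0.56  0.44  1.87 -0.    0.83 -0.02]
goal [450.0, -20.0, 115.0, 2.0] -> dx 0.1583 dy -0.1310 dz 0.0023 turn -0.967
```

The wide tube is seated: middle at x −1, y 25.6, top at 70.8. Now the thick tube.

```bash
python3 -m pendant '[[[0.7,0.158,-0.131,0,-0.967],[0.8,0.158,-0.131,0,-0.967],[0.8,0.158,-0.131,0,-0.967],[0.8,0.158,-0.131,0,-0.967],[0.8,0.158,-0.131,0,-0.967],[0.8,0.158,-0.131,0,-0.967],[0.8,0.158,-0.131,0,-0.967],[0.8,0.158,-0.131,0,-0.967]]]'; python3 go.py 426.4 131.5 100 2.808
```

```text
t: 25.75
eef_pos: [448.4, -19.4, 114.2]
tcp_rot: [-3.14, -0.001, 2.001]
ft_force: [0.4, 0.1, -0.5]
opening: 0.795
now [448.4 -19.4 114.2] yaw 2.001 rp [-3.14e+00 -1.00e-03] open 0.795 t 25.8 F [ 0.4  0.1 -0.5] q [-0.19  0.35  2.05 -0.    0.74 -0.62]
goal [426.4, 131.5, 100.0, 2.808] -> dx 0.1464 dy 0.0430 dz 0.0142 turn -0.807
```

```bash
python3 -m pendant '[[[0.8,0.1464,0.043,0.014,-0.807],[0.8,0.1464,0.043,0.014,-0.807],[0.8,0.1464,0.043,0.014,-0.807],[0.8,0.1464,0.043,0.014,-0.807],[0.8,0.1464,0.043,0.014,-0.807],[0.8,0.1464,0.043,0.014,-0.807],[0.8,0.1464,0.043,0.014,-0.807],[0.8,0.1464,0.043,0.014,-0.807]]]'; python3 go.py 426.4 131.5 -15 2.808
```

```text
t: 26.55
eef_pos: [427.0, 131.2, 100.7]
tcp_rot: [-3.141, -0.001, 2.803]
ft_force: [-0.9, -0.0, 0.3]
opening: 0.799
now [427.  131.2 100.7] yaw 2.803 rp [-3.141e+00 -1.000e-03] open 0.799 t 26.6 F [-0.9 -0.   0.3] q [ 0.15  0.37  2.07 -0.    0.7  -1.08]
goal [426.4, 131.5, -15.0, 2.808] -> dx 0.0006 dy 0.0001 dz 0.1157 turn -0.005
```

```bash
python3 -m pendant '[[[0.8,0.0005,0,0.04,-0.005],[0.8,0.0005,0,0.075,-0.005],[0.8,0.0005,0,0.1,-0.005],[0.8,0.0005,0,0.112,-0.005],[0.8,0.0005,0,0.12,-0.005],[0.8,0.0005,0,0.12,-0.005],[0.8,0.0005,0,0.12,-0.005],[0.5,0.0005,0,0.12,-0.005]]]'; python3 -m pendant '[[[0,0,0,0,0],[0,0,0,0,0],[0,0,0,0,0],[0,0,0,0,0],[0,0,0,0,0],[0,0,0,0,0],[0,0,0,0,0],[0,0,0,0,0]]]'; python3 go.py 435 -20 110 2
```

```text
t: 27.35
eef_pos: [427.1, 131.5, -18.2]
tcp_rot: [3.141, 0.001, 2.811]
ft_force: [-0.1, -0.3, -0.2]
opening: 0.76
t: 28.15
eef_pos: [426.8, 131.5, -18.7]
tcp_rot: [3.141, 0.0, 2.812]
ft_force: [-0.9, -0.5, 5.9]
opening: 0.5
now [426.8 131.5 -18.7] yaw 2.812 rp [3.141 0.   ] open 0.5 t 28.1 F [-0.9 -0.5  5.9] q [ 0.15  0.6   2.17 -0.    0.38 -1.09]
goal [435.0, -20.0, 110.0, 2.0] -> dx -0.0568 dy -0.1407 dz -0.1287 turn 0.812
```

The opening is 47.5 mm, so the thick tube is held. Seated z is about 9.5.

```bash
python3 -m pendant '[[[0,0,0,-0.04,0],[0,0,0,-0.08,0],[0,0,0,-0.13,0.1],[0,-0.057,-0.14,-0.13,0.812],[0,-0.057,-0.14,-0.13,0.812],[0,-0.057,-0.14,-0.13,0.812],[0,-0.057,-0.14,-0.13,0.812],[0,-0.057,-0.14,-0.13,0.812]]]'; python3 go.py 409.5 -182.5 108 1.033
```

```text
t: 28.95
eef_pos: [435.0, -21.1, 110.9]
tcp_rot: [-3.141, -0.0, 1.99]
ft_force: [-0.2, -0.0, -1.1]
opening: 0.497
now [435.  -21.1 110.9] yaw 1.99 rp [-3.141 -0.   ] open 0.497 t 28.9 F [-0.2 -0.  -1.1] q [-0.2   0.33  2.09 -0.    0.72 -0.62]
goal [409.5, -182.5, 108.0, 1.033] -> dx -0.1370 dy -0.0890 dz 0.0029 turn 0.957
```

```bash
python3 -m pendant '[[[0,-0.137,-0.089,0,0.957],[0,-0.137,-0.089,0,0.957],[0,-0.137,-0.089,0,0.957],[0,-0.137,-0.089,0,0.957],[0,-0.137,-0.089,0,0.957],[0,-0.137,-0.089,0,0.957],[0,-0.137,-0.089,0,0.957],[0,-0.137,-0.089,0.03,0.957]]]'; python3 -m pendant '[[[0,0,0,0,0],[0,0,0,0,0],[0,0,0,0,0],[0,0,0,0,0],[0,0,0,0,0],[0,0,0,0,0],[0,0,0,0,0],[0,0,0,0,0]]]'; python3 chk.py 107.5 80 155 35; python3 go.py 409.5 -182.5 10 1.033
```

```text
t: 29.75
eef_pos: [412.7, -182.0, 82.8]
tcp_rot: [3.136, 0.0, 1.04]
ft_force: [0.8, -0.3, -0.9]
opening: 0.499
t: 30.55
eef_pos: [411.3, -181.0, 81.2]
tcp_rot: [3.141, 0.0, 1.043]
ft_force: [0.4, -0.2, -1.8]
opening: 0.503
1491 x [-73.3  75.5] mid 1.1 y [ 82.1 129.5] ztop [146.6 147.2]
slope y/x -0.045 ytop 99.3
now [ 411.3 -181.    81.2] yaw 1.043 rp [3.141 0.   ] open 0.499 t 30.6 F [ 0.3  0.4 -0.4] q [-0.56  0.4   2.09 -0.    0.65 -0.03]
goal [409.5, -182.5, 10.0, 1.033] -> dx -0.0022 dy -0.0008 dz 0.0712 turn 0.010
```

```bash
python3 -m pendant '[[[0,-0.002,-0.001,0.02,0.01],[0,-0.002,-0.001,0.04,0.01],[0,-0.002,-0.001,0.055,0.01],[0,-0.002,-0.001,0.063,0.01],[0,-0.002,-0.001,0.067,0.01],[0,-0.002,-0.001,0.069,0.01],[0,-0.002,-0.001,0.071,0.01],[0,-0.002,-0.001,0.071,0.01]]]'; python3 go.py; python3 chk.py 107.5 35 95 35
```

```text
t: 31.4
eef_pos: [409.5, -182.3, 10.4]
tcp_rot: [3.141, 0.0, 1.033]
ft_force: [-0.4, 0.6, -1.0]
opening: 0.495
now [ 409.5 -182.3   10.4] yaw 1.033 rp [3.141 0.   ] open 0.495 t 31.4 F [-0.4  0.6 -1. ] q [-0.57  0.54  2.15 -0.    0.46 -0.03]
1235 x [-75.   73.6] mid -0.7 y [ 82.8 131.1] ztop [76.  76.9]
slope y/x -0.023 ytop 102.1
```

Seated and level, so I release it, raise the arm, swing clear and check everything.

```bash
python3 -m pendant '[[[0.6,0,0,0,0],[0.68,0,0,0,0],[0.68,0,0,0,0],[0.68,0,0,0,0],[0.68,0,0,-0.02,0],[0.68,0,0,-0.06,0],[0.68,0,0,-0.1,0],[0.68,0,0,-0.13,0]]]'; python3 -m pendant '[[[0.68,0.15,-0.15,0,0],[0.68,0.15,-0.15,0,0],[0.68,0.15,-0.15,0,0],[0.68,0.15,-0.15,0,0],[0.68,0.15,-0.15,0,0],[0.68,0.15,-0.15,0,0],[0.68,0.15,-0.15,0,0],[0.68,0.15,-0.15,0,0]]]'; for a in "-107.5 35 70 17" "-45 35 75 25" "26.5 35 80 30" "107.5 35 90 36"; do python3 chk.py $a; done; python3 go.py
python3 - <<'E'
from h import *
a=env.read_camera("scene")["image"];b=env.read_camera("top")["image"]
cv2.imwrite("pics/end.png",cv2.hconcat([cv2.resize(a[160:340,100:350],(417,300)),cv2.resize(b[80:290,80:460],(380,210),interpolation=cv2.INTER_AREA).__class__(0) if 0 else cv2.copyMakeBorder(b[80:290,80:460],0,90,0,0,0)]))
E
```

```text
t: 32.25
eef_pos: [409.5, -182.3, 142.3]
tcp_rot: [3.14, 0.0, 1.033]
ft_force: [1.0, -0.8, -0.0]
opening: 0.681
t: 33.05
eef_pos: [357.9, 22.6, 140.1]
tcp_rot: [3.141, 0.0, 1.032]
ft_force: [0.5, -0.0, -1.0]
opening: 0.682
692 x [-56.4  56.5] mid 0.1 y [-116.9  -98.8] ztop [61.6 62. ]
slope y/x -0.001 ytop -107.6
1018 x [-60.6  61.9] mid 0.6 y [-59.1 -31.8] ztop [65.8 66.2]
slope y/x 0.002 ytop -45.2
1322 x [-68.6  66.5] mid -1.1 y [ 8.  44.6] ztop [70.2 70.8]
slope y/x 0.008 ytop 25.7
1606 x [-74.7  74. ] mid -0.3 y [ 83.8 130.6] ztop [75.2 75.8]
slope y/x 0.007 ytop 105.9
now [357.7  22.7 140. ] yaw 1.031 rp [-3.141  0.   ] open 0.679 t 33.2 F [-0.8 -0.1 -0.2] q [-0.12  0.18  2.22 -0.    0.74  0.42]
```

View pics/end.png

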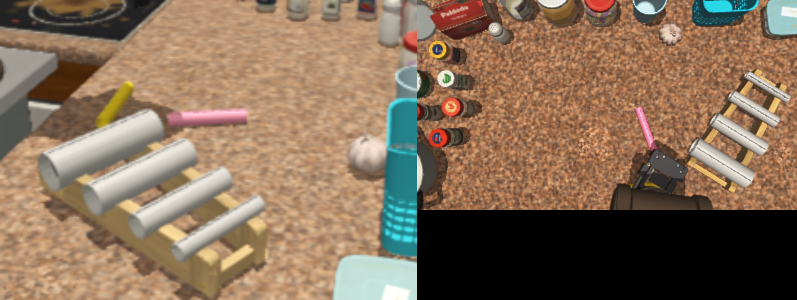

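All four tubes lie cradled in order, thick at crop px (100,150) to thin at (218,228). The garlic and jars have not moved, and the gripper is clear at z ≈ 165 mm. I hand the job in.

```bash
python3 -c "
from cell import env
print(env.job_done())"
```

```text
the job is handed in; nothing more can be done
None
```

I put the four tubes on the stand in order of size, let go of each, and handed the job in at about 33 s of the 112 s allowed. No verdict was reported.

**Final check (scene camera depth, after release).** All four passed:

| Tube | Middle across the stand (mm) | Position along the stand (mm) | Groove at (mm) | Axis height (mm) | Tilt from groove (rad) |
|---|---|---|---|---|---|
| thin | 0.1 | -107.6 | -107.5 | 52 | 0.001 |
| narrow | 0.6 | -45.2 | -45 | 52 | 0.002 |
| wide | -1.1 | 25.7 | 26.5 | 52 | 0.008 |
| thick | -0.3 | 105.9 | 107.5 | 52 | 0.007 |

**Other objects.** The garlic and the salt shaker look unmoved in the last picture, as do the spice jars; I did not measure them again. The gripper was clear of everything at hand-in.

**What went wrong or disagreed:**
- **Missed grasp:** my first grasp of the thin tube closed on air above it. The tube was not disturbed.
- **Tool height:** the camera showed the fingertips 25 to 30 mm higher than the reported tool height, while the sideways position agreed. I corrected for this by going lower and setting each placing height from the height at which that tube was gripped.

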